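# Start and tighten the oil tank's filler cap

### The job

The filler cap of the small oil tank has been set on its neck but its thread has not caught. Without lifting it off, turn it gently backwards (anticlockwise from above) until you feel it drop into its thread start, then turn it forwards (clockwise) until it is fully home and comes up firmly against its stop, and let go. Never force the thread, and leave the things standing around the tank alone.

Things in the scene. Friction and masses are not known exactly. Their poses are not given: they have to be found in the camera images.
- tank: small grey oil tank fixed to the bench, 110 x 150 x 70 mm on 134 mm wide feet, with a 14 mm high breather on top at y = -45 mm; origin at the centre of its underside, z up. The filler neck stands on it at x = 0, y = 35 mm. A stop inside each thread blocks the cap if turned forwards before it has dropped in, or too far backwards after; it also ends the turn when the cap is home.
- neck (a point): on the neck's upright axis, level with the top of the black rubber seal ring on its rim (z = 102 mm of the tank); seal and neck are 58 mm across. Inside is a coarse right-hand thread with three starts 120 degrees apart; where these lie cannot be seen and differs each time. The seal is springy, about 2 N per mm.
- cap: loose dark steel filler cap, 0.13 to 0.21 kg: flange 64 mm across, 7 mm thick, a wing on top, a 30 mm plug with three lugs below. Origin: centre of the flange's underside, z up. It starts level on the thread crests at z = 111 mm of the tank. Turned backwards 0.1 to 1.4 rad it drops 9 mm onto the seal by its weight unless held up; fingers round the wing with about 1 mm of play let it fall.
- wing (a point): on the cap's axis, 30 mm above its origin, in the upright wing: 50 mm long (cap x), 14 mm wide (y), top 38 mm above the origin. After the drop, 0.3 rad more backwards meets a stop; forwards it goes down 3 mm to z = 99 mm of the tank and meets its end stop after 0.9 to 1.7 rad. It holds if let go on the way. Turning takes up to 0.2 N m; 0.4 to 0.6 N m at a stop is firm, over 0.7 forces it.
- spray_oil: yellow spray can with a red top, 57 mm across, 189 mm tall, standing; origin at the centre of its underside
- housing_1: dark grey die-cast gearbox housing, 60 x 91 x 84 mm; origin at the centre of its underside
- bearing_1: steel ball bearing lying flat, 62 mm across, 16 mm high; origin at the centre of its underside
Not all that is in view belongs to the job. Leave any pink look-alike of the cap alone.

How it is judged (in metres and radians):
On the way, in this order (a step that is already met when the one before it is completed fails the run):
1. the cap has dropped into its thread start (z of cap in the frame of tank below 0.104 m), for 0.1 s.
2. the cap, fully down on its seal, has been brought up firmly against its end stop (z of cap in the frame of tank below 0.0998 m and contact force between cap and tank above 28 N), for 0.1 s.
At the end, for the whole second after the job is handed in: the cap is screwed home on the seal (its flange within about 0.5 mm of its lowest position, z at most 99.8 mm above the tank's underside), level within 0.06 rad, at rest and released (z of cap in the frame of tank below 0.0998 m and angle between cap's own z axis and vertical below 0.06 rad and linear speed of cap below 0.01 m/s); the robot touches nothing.
It fails at once if the cap is lifted more than 6 mm from where it was set (z of cap in the frame of tank above 0.117 m).
It fails at once if the thread is forced (jammed, over-turned against a stop, or pressed hard) (contact force between cap and tank above 60 N).
It fails at once if the spray can, housing or bearing is moved by more than 20 mm (distance of any of spray_oil, housing_1, bearing_1 from where it was at the start of the episode above 0.02 m).
It also fails if it takes over 72 s, if anything falls off the work surface, if the arm or the gripper's body presses on something with over 40 N, if the wrist force passes 120 N, or if a joint passes its speed limit or range.

### The arm

A 6-joint arm with a two-finger parallel gripper is mounted at the origin on a cart in front of the work surface, level with it; the furniture and walls round the work are solid. World frame = base frame: x ahead of the robot, y to its left, z up, the work surface at z = 0. Lengths are in m, angles in degrees, forces in N, time in s.
With the tool pointing down it reaches from about 0.325 to 0.9 m from the base axis. Payload 6.1 kg.
Tool frame: the origin (TCP) lies at the very end of the fingers, on their centre line; the grasp point (between the pads) lies 19 mm behind it; z points along the fingers, y is the line along which they close (so a half turn about z gives the same grasp; the last joint's range is limited). The gripper opens to 87 mm and grips with 3 to 60 N. Pads are 19 mm wide; open, the fingers measure 117 mm over their backs; the gripper's body (75 mm by 190 mm) begins 51 mm behind the grasp point.
Start: joints at [-78.444, 12.628, 87.462, -0, 79.91, -7.225], TCP at [0.201, -0.592, 0.196] pointing down, gripper open.
Joint ranges: [-170.65, 170.65], [-52.31, 119.04], [5.05, 147.46], [-71.25, 251.25], [11.57, 151.72], [-153.62, 153.62]. Speed limits (degrees/s): [147.25, 147.25, 172.46, 180, 180, 180].

### API

Orientations are given as [roll, pitch, yaw] about the fixed x, y, z axes, in that order (R = Rz(yaw) Ry(pitch) Rx(roll)).
In Python, from cell import arm gives the robot as it stands.
- The arm moves only by the tool drive_tool, never from a script. Its argument "plan" is a list that holds one entry, the list of rows, each a list of 7 numbers: the shift along the tool's x, y, z in cm, then the turn, a rotation vector about the tool's x, y, z in rad, then the opening, from -1 (shut) to 1 (fully open). A call has 1 to 8 rows; each row shifts and turns the commanded pose from where the row before left it, along the tool's axes as they then stand; what a row does not reach is not made up. A row lasts 1/8 s, in which the tool goes at most 62.5 mm and 10.7 degrees, less where a joint would pass 70% of its speed; a pose out of reach is approached as far as the arm can. A call with a gripper value outside its range is refused whole. The fingers move at their own pace and stop on an object; the grip force is fixed at half the most. Time passes only in rows, so rows that do not move let the fingers close. It gives the time, the measured TCP pose, the force, the opening and the grip force at its end, in the units of the state.
- arm.observe(): the state, without advancing time (a new reading comes with each control period).
- arm.camera(name): name is "scene" or "top" or "wrist"; returns (picture, depth): 384x512x3 uint8, blue, green, red; 384x512 float32, m along the optical axis (not along the pixel's ray), 0 where there is no reading.
- arm.camera_info(name): a dict with "camera_matrix" (3x3 intrinsics, pixels), "R" (3x3) and "t" (3): a world point X has camera coordinates R X + t. Camera axes: x right, y down, z forward; pixel columns grow to the right and rows downward; lengths in m; the calibration is good to about 2 mm. The wrist camera is an equidistant fisheye: a pixel r from the principal point sees the ray r / f radians off the axis. A picture is of the moment at which its call begins: read the wrist's pose just before it. camera_info takes no time and is no camera call; for the wrist camera it gives the pose at the moment of the call.
- arm.sign_off(): hands the job in; it is judged then, once.
The state is a dict: "time_s": time; "joint_pos": joint angles; "qd": joint speeds; "tau": joint torques, N m; "tool_pos": TCP position; "eef_rot": TCP orientation; "contact_force": force on the tool from outside, world axes, zero at the start; "ft_torque": the same for the moment, N m; "finger_gap": opening from 0.0 (shut) to 1.0 (fully open); "grip_force": force on a finger pad.
Only numpy, scipy, OpenCV 4.12 (cv2) and the standard library are available. Lean on these libraries where they do the work, as an engineer would, in place of code of your own. Each camera call takes 0.05 s, during which the arm holds its last target. There are 200 camera calls.

## Working session

There is one attempt and no reset: what is moved stays moved. The work goes in short steps, Python scripts to look and compute and a tool call to move; the robot and the scene stay as the last step left them, time stands still between calls to the robot, and variables do not carry over. Pictures are saved under pics/ and viewed, at most 10 in all, crops included, and the job is handed in when it is done.

Besides the shell and the picture viewer there is one more tool, called after "Emit:" as name(argument=value, ...) on one line, values as JSON. drive_tool: Moves the arm, as the interface text tells. Its arguments: {"type":"object","properties":{"plan":{"type":"array","items":{"type":"array","items":{"type":"array","items":{"type":"number"}}}}},"required":["plan"]}

```bash
mkdir -p pics
python3 - <<'E'
from cell import arm
import cv2,numpy as np
s=arm.observe(); print({k:np.round(v,3).tolist() for k,v in s.items()})
for n in("top","scene"):
    p,d=arm.camera(n); i=arm.camera_info(n)
    np.savez(f"{n}.npz",p=p,d=d,K=i["camera_matrix"],R=i["R"],t=i["t"])
    cv2.imwrite(f"pics/{n}1.png",p); print(n,-i["R"].T@i["t"])
E
```

```text
{'time_s': 0.0, 'joint_pos': [-78.443, 12.676, 87.525, -0.001, 79.911, -7.226], 'qd': [-0.029, 0.133, 0.04, -0.111, -0.062, -0.034], 'tau': [-0.001, -49.461, -38.737, 0.07, 0.057, -0.0], 'tool_pos': [0.201, -0.591, 0.195], 'eef_rot': [-179.889, -0.013, 18.783], 'contact_force': [0.749, 0.281, 0.096], 'ft_torque': [0.014, 0.046, 0.014], 'grip_force': 0.0, 'finger_gap': 1.0}
top [0.35910775 0.04062814 1.07090459]
scene [-0.14370695 -0.53853402  0.53675848]
```

View pics/top1.png

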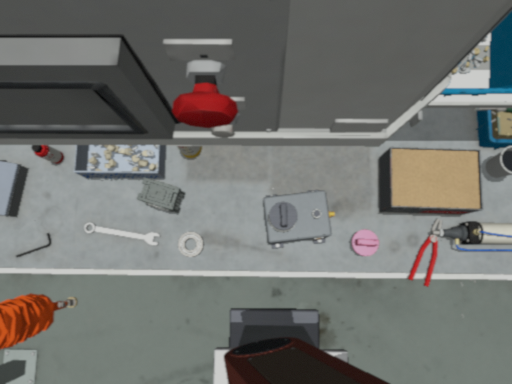

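View pics/scene1.png

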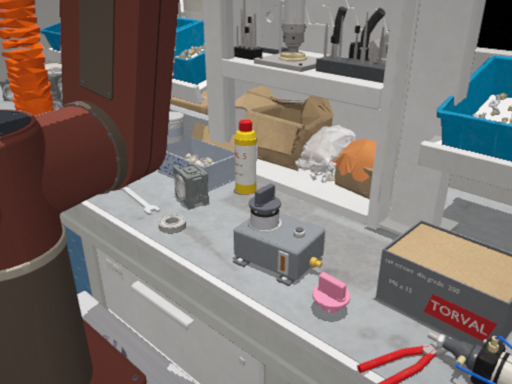

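Top view: tank about (297,217) with the cap and its wing at (283,215), bearing (190,243), housing (162,195). The pink look-alike is at (365,243). The spray can shows only in the scene view, at (245,165).

```bash
cat > h.py <<'E'
import numpy as np,cv2
def cloud(n):
    z=np.load(n+".npz"); d=z["d"].astype(float); v,u=np.indices(d.shape); K=z["K"]
    c=np.stack([(u-K[0,2])/K[0,0]*d,(v-K[1,2])/K[1,1]*d,d],-1)
    X=(c-z["t"])@z["R"]; X[d==0]=np.nan; return X,z["p"]
E
python3 - <<'E'
from h import *
X,p=cloud("top")
def blob(m,name):
    q=X[m]; print(name,len(q),q.mean(0).round(4)); 
    if len(q)>5:
        r=cv2.minAreaRect((q[:,:2]*1000).astype(np.float32)); print("  rect mm",np.round(r[0],1),np.round(r[1],1),round(r[2],1), "z",np.percentile(q[:,2],[5,50,95]).round(4))
v,u=np.indices(X.shape[:2])
roi=(abs(u-297)<45)&(abs(v-217)<40)
z=X[...,2]
blob(roi&(z>.13),"wing"); blob(roi&(z>.108)&(z<.125),"flange"); blob(roi&(z>.06)&(z<.078),"tanktop")
blob((abs(u-190)<18)&(abs(v-243)<18)&(z>.01),"bearing"); blob((abs(u-162)<28)&(abs(v-195)<22)&(z>.03),"housing")
print("bench z",z[255:262,230:340].mean())
for a in [(283,205),(283,215),(283,225),(205,105),(230,130),(190,152),(300,135),(300,148)]: print(a,X[a[1],a[0]].round(3))
S,_=cloud("scene")
for a in [(245,125),(245,140),(245,165),(245,185),(264,190),(264,195),(265,207),(287,72),(240,165),(252,165)]: print("sc",a,S[a[1],a[0]].round(3))
P=cv2.imread("pics/top1.png")[185:255,255:335]; Q=cv2.imread("pics/scene1.png")[170:290,210:340]
cv2.imwrite("pics/crop.png",np.hstack([cv2.resize(P,(400,350),interpolation=2),cv2.resize(Q,(380,350),interpolation=2)]))
E
```

```text
wing 154 [ 0.459  -0.0013  0.1475]
  rect mm [459.5  -1.7] [49.  14.1] 3.3 z [0.1436 0.148  0.1509]
flange 472 [ 0.4587 -0.0011  0.1172]
  rect mm [459.9  -1.1] [61.  62.6] 0.6 z [0.1145 0.1171 0.1202]
tanktop 2276 [ 0.4624 -0.0441  0.0691]
  rect mm [463.9 -36.4] [112. 150.] 6.6 z [0.0653 0.0692 0.0725]
bearing 390 [0.3982 0.2218 0.0153]
  rect mm [398.1 221.5] [58.7 61.6] 0.5 z [0.0121 0.0152 0.0185]
housing 1037 [0.5151 0.2903 0.0757]
  rect mm [528.9 305.9] [128.4  81.6] 73.9 z [0.0409 0.0798 0.0849]
bench z nan
(283, 205) [0.479 0.    0.148]
(283, 215) [0.457 0.    0.148]
(283, 225) [0.436 0.    0.15 ]
(205, 105) [0.446 0.075 0.84 ]
(230, 130) [0.46  0.068 0.747]
(190, 152) [0.62  0.223 0.058]
(300, 135) [0.475 0.008 0.684]
(300, 148) [ 0.647 -0.05  -0.001]
sc (245, 125) [0.639 0.221 0.18 ]
sc (245, 140) [0.63  0.213 0.146]
sc (245, 165) [0.628 0.212 0.081]
sc (245, 185) [0.628 0.213 0.025]
sc (264, 190) [ 0.452 -0.008  0.148]
sc (264, 195) [ 0.452 -0.009  0.137]
sc (265, 207) [ 0.444 -0.018  0.118]
sc (287, 72) [0.691 0.137 0.312]
sc (240, 165) [0.623 0.225 0.079]
sc (252, 165) [0.644 0.203 0.079]
```

View pics/crop.png

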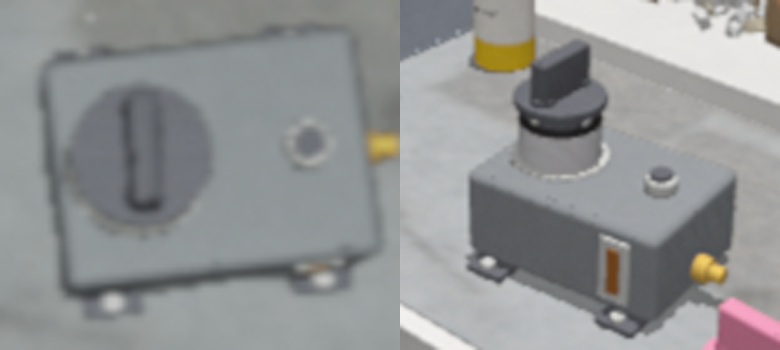

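Crop: the wing's long axis lies nearly along world x (about +3.5°), and the cap axis is at about (0.460, -0.0015). That agrees with the tank centre (0.464, -0.036) at yaw about 6.6°. The first move takes the gripper above the cap.

Emit:
drive_tool(plan=[[[3.6,-3.95,-0.5,0,0,0,1],[3.6,-3.95,-0.5,0,0,0,1],[3.6,-3.95,-0.5,0,0,0,1],[3.6,-3.95,-0.5,0,0,0,1],[3.6,-3.95,-0.5,0,0,0,1],[3.6,-3.95,-0.5,0,0,0,1],[3.6,-3.95,-0.5,0,0,0,1],[3.6,-3.95,-0.5,0,0,0,1]]])

```text
time_s: 1.1
tool_pos: [0.3724, -0.1981, 0.2358]
eef_rot: [-180.0, -0.0, 18.8]
contact_force: [0.6, -0.3, 0.1]
finger_gap: 1.0
grip_force: 0.0
```

Emit:
drive_tool(plan=[[[3.6,-3.95,0,0,0,0,1],[3.6,-3.95,0,0,0,0,1],[3.6,-3.95,0,0,0,0,1],[3.6,-3.95,0,0,0,0,1],[0,0,0,0,0,0.13,0.5],[0,0,0,0,0,0.137,0.0],[0,0,0,0,0,0,-0.2],[0,0,0,0,0,0,-0.2]]])

```text
time_s: 2.1
tool_pos: [0.4574, -0.004, 0.2356]
eef_rot: [-180.0, 0.0, 3.6]
contact_force: [-0.0, 0.3, 0.1]
finger_gap: 0.63
grip_force: 0.0
```

Run:
```python
from cell import arm
import cv2,numpy as np
i=arm.camera_info("wrist"); s=arm.observe(); p,d=arm.camera("wrist")
K,R,t=i["camera_matrix"],i["R"],i["t"]
v,u=np.indices(d.shape); a=(u-K[0,2])/K[0,0]; b=(v-K[1,2])/K[1,1]; r=np.hypot(a,b)+1e-9
k=np.tan(np.minimum(r,1.4))/r
X=(np.stack([a*k*d,b*k*d,d],-1)-t)@R
ok=(d>0)&(r<1.35)&(np.hypot(X[...,0]-.46,X[...,1]+.0015)<.05)
z=X[...,2]
for n,lo,hi in(("wing",.142,.156),("flange",.112,.124)):
    m=ok&(z>lo)&(z<hi); q=X[m]; print(n,len(q))
    if len(q)>5:
        c=cv2.minAreaRect((q[:,:2]*1000).astype(np.float32)); print(np.round(c[0],1),np.round(c[1],1),c[2],q[:,2].mean(), "px",u[m].mean(),v[m].mean())
print(s["tool_pos"],s["eef_rot"],s["ft_torque"],s["joint_pos"])
cv2.imwrite("pics/wrist1.png",p)
```

```text
wing 736
[4.623e+02 1.000e-01] [49.3 13.9] 3.039233922958374 0.14940288703605464 px 250.05570652173913 181.33423913043478
flange 1945
[462.9  -0.5] [62.2 62.2] 2.9945461750030518 0.11902297599252835 px 251.03856041131107 172.42262210796915
[ 0.45740869 -0.0039935   0.23561286] [-1.79991741e+02  2.50861573e-02  3.61145134e+00] [ 0.02417823 -0.04008434 -0.02693345] [-1.03961067e+01 -1.24442979e+01  1.08305332e+02  1.95173060e-03
  8.41653051e+01  7.59922449e+01]
```

View pics/wrist1.png

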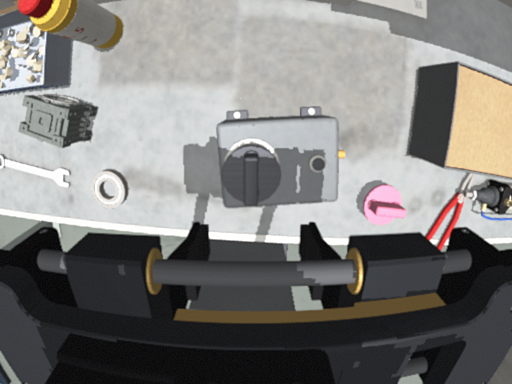

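Wrist view: the wing at (250,180) sits clear between the finger lines. The wrist gives its centre at (0.462, 0.000) and the top camera (0.4595, -0.0015), so I take the mean and descend.

Emit:
drive_tool(plan=[[[0.36,-0.31,2,0,0,0,-0.2],[0,0,2.5,0,0,0,-0.2],[0,0,2.5,0,0,0,-0.2],[0,0,2,0,0,0,-0.3],[0,0,1.2,0,0,0,-0.4],[0,0,0.9,0,0,0,-0.5],[0,0,0,0,0,0,-0.55],[0,0,0,0,0,0,-0.58]]])

```text
time_s: 3.15
tool_pos: [0.4616, -0.0007, 0.1256]
eef_rot: [180.0, -0.1, 3.5]
contact_force: [-0.8, 0.7, -0.1]
finger_gap: 0.22
grip_force: 0.0
```

Emit:
drive_tool(plan=[[[0,0,0,0,0,0,-0.6],[0,0,0,0,0,0,-0.61],[0,0,0,0,0,0,-0.62],[0,0,0,0,0,0,-0.62]]])

```text
time_s: 3.65
tool_pos: [0.461, -0.0006, 0.1249]
eef_rot: [180.0, -0.0, 3.5]
contact_force: [0.3, 0.1, 1.1]
finger_gap: 0.191
grip_force: 0.0
```

```bash
cat > st.py <<'E'
from cell import arm
import numpy as np
s=arm.observe()
for k in("time_s","tool_pos","eef_rot","contact_force","ft_torque","finger_gap","grip_force","joint_pos"): print(k,np.round(s[k],4))
E
python3 st.py
```

```text
time_s 3.65
tool_pos [ 0.461  -0.0006  0.1249]
eef_rot [ 1.799974e+02 -4.400000e-03  3.486300e+00]
contact_force [0.274  0.1341 1.1049]
ft_torque [ 0.036  -0.0255 -0.0854]
finger_gap 0.1911
grip_force 0.0
joint_pos [-9.884200e+00 -6.632900e+00  1.153829e+02 -1.600000e-03  7.124510e+01
  7.663000e+01]
```

Emit:
drive_tool(plan=[[[0,0,0,0,0,0,-0.635],[0,0,0,0,0,0,-0.65],[0,0,0,0,0,0,-0.66],[0,0,0,0,0,0,-0.66]]])

```text
time_s: 4.15
tool_pos: [0.461, -0.0006, 0.1249]
eef_rot: [-180.0, -0.0, 3.5]
contact_force: [-0.6, -0.2, -0.5]
finger_gap: 0.17
grip_force: 0.0
```

```bash
python3 st.py
```

```text
time_s 4.15
tool_pos [ 0.461  -0.0006  0.1249]
eef_rot [-1.799998e+02 -1.300000e-03  3.483200e+00]
contact_force [-0.5565 -0.1731 -0.5053]
ft_torque [-0.0039  0.0121  0.0582]
finger_gap 0.1698
grip_force 0.0
joint_pos [-9.886900e+00 -6.626000e+00  1.153833e+02  6.000000e-04  7.124150e+01
  7.662970e+01]
```

```bash
cat > chk.py <<'E'
from cell import arm
import numpy as np,cv2,sys
p,d=arm.camera("scene"); i=arm.camera_info("scene"); K=i["camera_matrix"]; d=d.astype(float)
v,u=np.indices(d.shape)
X=(np.stack([(u-K[0,2])/K[0,0]*d,(v-K[1,2])/K[1,1]*d,d],-1)-i["t"])@i["R"]
r=np.hypot(X[...,0]-.4605,X[...,1]+.001)
m=(d>0)&(r>22e-3)&(r<29e-3)&(X[...,2]>.095)&(X[...,2]<.122)&(X[...,0]<.455)
q=X[m][:,2]
print("flange n",m.sum(),"z pct",np.percentile(q,[25,50,75]).round(4))
if len(sys.argv)>1: cv2.imwrite(sys.argv[1],cv2.resize(p[150:280,190:350],(800,650)[:2] if 0 else (738,600),interpolation=2))
s=arm.observe()
for k in("time_s","tool_pos","eef_rot","contact_force","ft_torque","finger_gap"): print(k,np.round(s[k],4))
E
python3 chk.py pics/c0.png
```

```text
flange n 174 z pct [0.0995 0.1016 0.1174]
time_s 4.2
tool_pos [ 0.461  -0.0006  0.1248]
eef_rot [-1.799983e+02  1.900000e-03  3.480700e+00]
contact_force [-0.5485 -0.8328  0.5243]
ft_torque [-0.0075  0.0613  0.0054]
finger_gap 0.1711
```

View pics/c0.png

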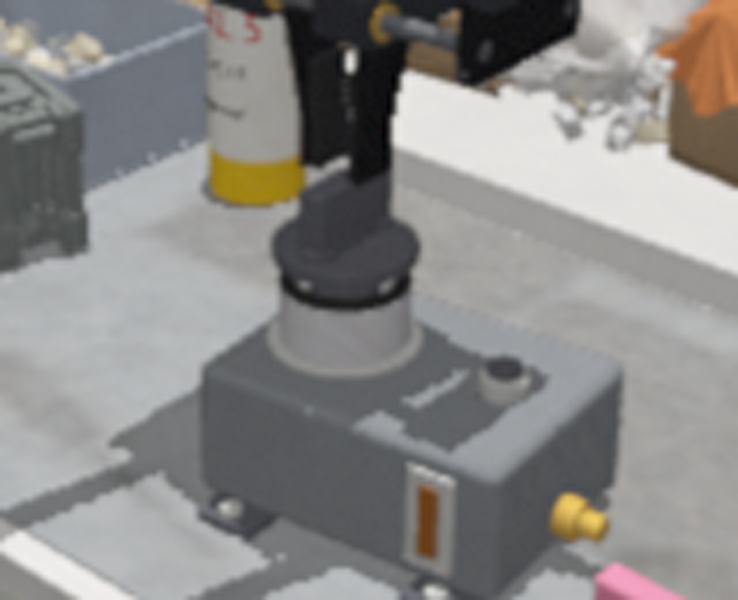

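Scene crop: the flange at (345,245) is clear to see, with a visible gap above the black seal, and the fingers straddle the wing. Now turning backwards in small steps, checking the height after each.

```bash
sed -i 's/X\[...,2\]>.095/X[...,2]>.1035/' chk.py; python3 chk.py | head -1
```

```text
flange n 72 z pct [0.1172 0.1176 0.1181]
```

Emit:
drive_tool(plan=[[[0,0,0,0,0,-0.05,-0.65],[0,0,0,0,0,-0.05,-0.65],[0,0,0,0,0,-0.05,-0.65],[0,0,0,0,0,-0.05,-0.65],[0,0,0,0,0,0,-0.65]]])

```text
time_s: 4.88
tool_pos: [0.461, -0.0006, 0.1249]
eef_rot: [-180.0, 0.0, 14.9]
contact_force: [-0.2, 0.1, -0.0]
finger_gap: 0.175
grip_force: 0.0
```

```bash
python3 chk.py
```

```text
flange n 69 z pct [0.1169 0.1178 0.1185]
time_s 4.925
tool_pos [ 0.461  -0.0006  0.1248]
eef_rot [1.799999e+02 1.800000e-03 1.488300e+01]
contact_force [-0.8864  1.1454  0.6604]
ft_torque [0.032  0.0354 0.0685]
finger_gap 0.1778
```

Emit:
drive_tool(plan=[[[0,0,0,0,0,-0.05,-0.65],[0,0,0,0,0,-0.05,-0.65],[0,0,0,0,0,-0.05,-0.65],[0,0,0,0,0,-0.05,-0.65],[0,0,0,0,0,0,-0.65],[0,0,0,0,0,0,-0.65]]])

```text
time_s: 5.68
tool_pos: [0.461, -0.0006, 0.1248]
eef_rot: [180.0, -0.0, 26.3]
contact_force: [0.5, 0.3, -0.3]
finger_gap: 0.176
grip_force: 0.0
```

```bash
python3 chk.py
```

```text
flange n 82 z pct [0.1169 0.1175 0.1183]
time_s 5.725
tool_pos [ 0.461  -0.0006  0.1248]
eef_rot [-1.799984e+02  9.000000e-04  2.633670e+01]
contact_force [ 0.8783 -0.3356 -0.3465]
ft_torque [ 0.0053 -0.0535  0.0126]
finger_gap 0.1749
```

Emit:
drive_tool(plan=[[[0,0,0,0,0,-0.05,-0.65],[0,0,0,0,0,-0.05,-0.65],[0,0,0,0,0,-0.05,-0.65],[0,0,0,0,0,-0.05,-0.65],[0,0,0,0,0,0,-0.65],[0,0,0,0,0,0,-0.65]]])

```text
time_s: 6.48
tool_pos: [0.461, -0.0006, 0.1249]
eef_rot: [180.0, -0.0, 37.8]
contact_force: [-0.1, -0.4, -0.3]
finger_gap: 0.173
grip_force: 0.0
```

```bash
python3 chk.py
```

```text
flange n 67 z pct [0.1172 0.1178 0.1183]
time_s 6.525
tool_pos [ 0.461  -0.0006  0.1248]
eef_rot [-1.799978e+02  3.000000e-04  3.780220e+01]
contact_force [-0.4403  0.1869 -0.1784]
ft_torque [ 0.0191 -0.0176  0.01  ]
finger_gap 0.1742
```

Emit:
drive_tool(plan=[[[0,0,0,0,0,0,-0.65]]])

```text
time_s: 6.65
tool_pos: [0.461, -0.0006, 0.1249]
eef_rot: [180.0, -0.0, 37.8]
contact_force: [0.0, 0.1, -0.7]
finger_gap: 0.172
grip_force: 0.0
```

Emit:
drive_tool(plan=[[[0,0,0,0,0,-0.05,-0.65],[0,0,0,0,0,-0.05,-0.65],[0,0,0,0,0,-0.05,-0.65],[0,0,0,0,0,-0.05,-0.65],[0,0,0,0,0,0,-0.65],[0,0,0,0,0,0,-0.65]]])

```text
time_s: 7.4
tool_pos: [0.461, -0.0005, 0.1249]
eef_rot: [180.0, -0.0, 49.3]
contact_force: [0.2, -0.4, 0.4]
finger_gap: 0.174
grip_force: 0.0
```

```bash
python3 chk.py pics/c1.png
```

```text
flange n 71 z pct [0.117  0.1176 0.1181]
time_s 7.45
tool_pos [ 0.461  -0.0005  0.1249]
eef_rot [ 1.799999e+02 -6.000000e-04  4.926940e+01]
contact_force [ 0.4118 -0.1455  0.2922]
ft_torque [-0.0143  0.0047 -0.0506]
finger_gap 0.1725
```

View pics/c1.png

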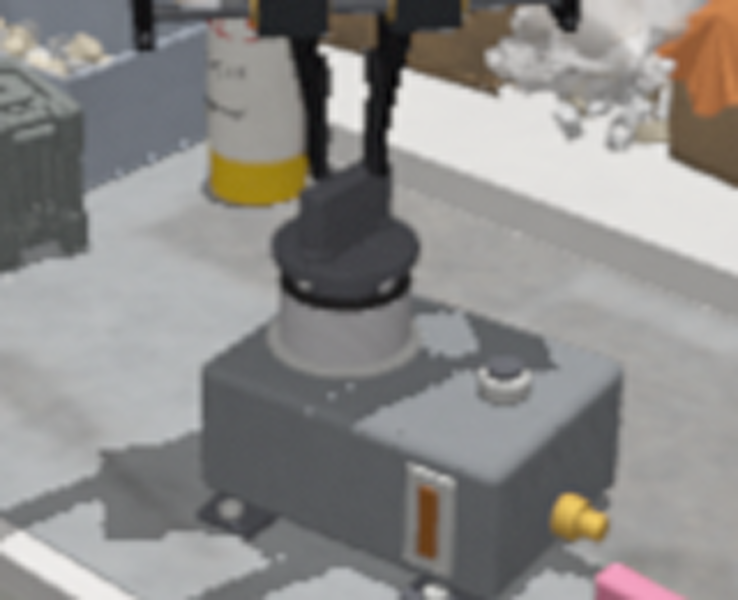

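The cap has not turned: the wing still points along x, and the fingertips at (318,175) and (378,175) look too high or too far back to hold it. I will measure the fingertips in the scene depth.

Run:
```python
from cell import arm
import numpy as np,cv2
i=arm.camera_info("scene"); K=i["camera_matrix"]; s=arm.observe()
def px(P):
    c=i["R"]@np.array(P)+i["t"]; w=K@c; return (w[:2]/w[2]).round(1), c[2].round(3)
print("tcp",px(s["tool_pos"]),"wing",px([.461,-.001,.149]),"origin",px([.461,-.001,.118]))
p,d=arm.camera("scene"); d=d.astype(float); v,u=np.indices(d.shape)
X=(np.stack([(u-K[0,2])/K[0,0]*d,(v-K[1,2])/K[1,1]*d,d],-1)-i["t"])@i["R"]
f=738/160
for a in[(315,100),(318,140),(318,165),(318,172),(380,100),(378,140),(378,165),(378,172),(340,190),(370,190),(320,210)]:
    c=(round(190+a[0]/f),round(150+a[1]/(600/130))); print(a,c,X[c[1],c[0]].round(3),p[c[1],c[0]])
```

```text
tcp (array([263.9, 197.8]), np.float64(0.908)) wing (array([264.2, 186.7]), np.float64(0.897)) origin (array([264. , 201.1]), np.float64(0.911))
(315, 100) (258, 172) [ 0.443 -0.001  0.186] [19 18 19]
(318, 140) (259, 180) [ 0.445 -0.002  0.169] [27 24 26]
(318, 165) (259, 186) [ 0.446 -0.001  0.156] [27 24 25]
(318, 172) (259, 187) [0.448 0.    0.153] [28 26 27]
(380, 100) (272, 172) [ 0.464 -0.017  0.184] [33 29 30]
(378, 140) (272, 180) [ 0.465 -0.017  0.167] [21 19 19]
(378, 165) (272, 186) [ 0.466 -0.017  0.154] [25 24 24]
(378, 172) (272, 187) [ 0.465 -0.017  0.152] [27 25 24]
(340, 190) (264, 191) [ 0.452 -0.009  0.146] [65 60 61]
(370, 190) (270, 191) [ 0.472 -0.007  0.138] [60 57 57]
(320, 210) (259, 196) [ 0.438 -0.009  0.14 ] [67 62 62]
```

The scene depth puts the fingertips at z ≈ 0.151 while the reported TCP is at 0.125. The fingers really end about 26 mm short of the reported TCP and have been turning just above the wing. I will rotate back, open, and descend by the measured tip height, watching the force.

Emit:
drive_tool(plan=[[[0,0,-0.5,0,0,0.16,-0.3],[0,0,-0.5,0,0,0.16,-0.3],[0,0,0,0,0,0.16,-0.3],[0,0,0,0,0,0.16,-0.3],[0,0,0,0,0,0.16,-0.3],[0,0,0,0,0,0,-0.3],[0,0,0,0,0,0,-0.3]]])

```text
time_s: 8.38
tool_pos: [0.461, -0.0005, 0.1348]
eef_rot: [-180.0, 0.0, 3.6]
contact_force: [-0.5, 0.8, 0.0]
finger_gap: 0.351
grip_force: 0.0
```

Emit:
drive_tool(plan=[[[0,0,0.7,0,0,0,-0.3],[0,0,0.6,0,0,0,-0.3],[0,0,0.5,0,0,0,-0.3],[0,0,0.3,0,0,0,-0.3],[0,0,0,0,0,0,-0.3]]])

```text
time_s: 9.0
tool_pos: [0.4608, -0.0005, 0.1135]
eef_rot: [-180.0, 0.0, 3.5]
contact_force: [0.2, 0.8, -0.3]
finger_gap: 0.349
grip_force: 0.0
```

```bash
python3 chk.py pics/c2.png
```

```text
flange n 70 z pct [0.1171 0.1176 0.1183]
time_s 9.05
tool_pos [ 0.461  -0.0005  0.1138]
eef_rot [-1.799966e+02  1.020000e-02  3.490200e+00]
contact_force [ 0.9744 -0.5731 -0.2466]
ft_torque [ 0.0058 -0.07    0.0547]
finger_gap 0.3522
```

View pics/c2.png

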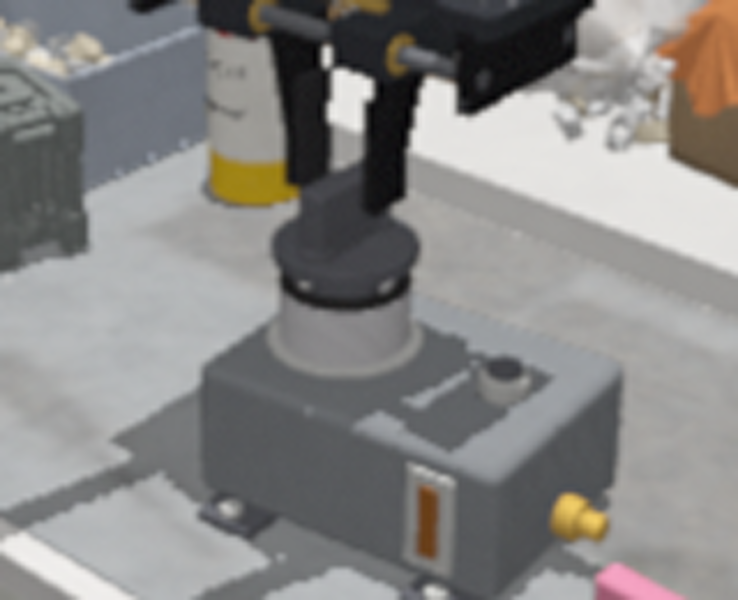

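The tips now straddle the wing: near finger (385,200), far finger (305,180). I will go down another 14 mm.

Emit:
drive_tool(plan=[[[0,0,0.4,0,0,0,-0.3],[0,0,0.4,0,0,0,-0.4],[0,0,0.4,0,0,0,-0.5],[0,0,0.2,0,0,0,-0.55],[0,0,0,0,0,0,-0.58],[0,0,0,0,0,0,-0.6],[0,0,0,0,0,0,-0.6]]])

```text
time_s: 9.93
tool_pos: [0.4612, -0.0006, 0.1]
eef_rot: [180.0, -0.0, 3.5]
contact_force: [0.3, 0.5, -0.3]
finger_gap: 0.199
grip_force: 0.0
```

```bash
python3 chk.py
python3 - <<'E'
from cell import arm
import numpy as np
i=arm.camera_info("scene");K=i["camera_matrix"]
p,d=arm.camera("scene"); d=d.astype(float); v,u=np.indices(d.shape)
X=(np.stack([(u-K[0,2])/K[0,0]*d,(v-K[1,2])/K[1,1]*d,d],-1)-i["t"])@i["R"]
m=(p.max(2)<48)&(d>0)&(np.hypot(X[...,0]-.461,X[...,1])<.045)&(X[...,2]>.121)&(X[...,2]<.19)
q=X[m]; print(m.sum(),"tip z",np.sort(q[:,2])[:8].round(4))
n=q[q[:,1]<-.008]; print("near finger x range",np.percentile(n[:,0],[2,50,98]).round(4),"y",np.percentile(n[:,1],[2,50,98]).round(4))
E
```

```text
flange n 71 z pct [0.1169 0.1175 0.1183]
time_s 9.975
tool_pos [ 0.4611 -0.0006  0.1   ]
eef_rot [ 1.799958e+02 -1.760000e-02  3.483600e+00]
contact_force [-0.5546  0.0047 -0.3281]
ft_torque [ 0.0194 -0.0149  0.0081]
finger_gap 0.1986
419 tip z [0.1266 0.1266 0.127  0.1285 0.1286 0.1291 0.1291 0.1291]
near finger x range [0.4504 0.4561 0.4707] y [-0.0277 -0.0198 -0.013 ]
```

Emit:
drive_tool(plan=[[[0,0,0,0,0,0,-0.62],[0,0,0,0,0,0,-0.63],[0,0,0,0,0,0,-0.64],[0,0,0,0,0,0,-0.65],[0,0,0,0,0,0,-0.65]]])

```text
time_s: 10.65
tool_pos: [0.461, -0.0006, 0.0998]
eef_rot: [180.0, 0.0, 3.5]
contact_force: [-0.9, 0.3, -0.5]
finger_gap: 0.179
grip_force: 0.0
```

```bash
python3 chk.py
```

```text
flange n 81 z pct [0.117  0.1175 0.1182]
time_s 10.7
tool_pos [ 0.461  -0.0006  0.0998]
eef_rot [1.799986e+02 1.700000e-03 3.481000e+00]
contact_force [ 0.0478 -0.3723 -0.8246]
ft_torque [-0.0025 -0.0209 -0.0272]
finger_gap 0.1754
```

Emit:
drive_tool(plan=[[[0,0,0,0,0,-0.05,-0.65],[0,0,0,0,0,-0.05,-0.65],[0,0,0,0,0,-0.05,-0.65],[0,0,0,0,0,-0.05,-0.65],[0,0,0,0,0,0,-0.65]]])

```text
time_s: 11.32
tool_pos: [0.461, -0.0005, 0.0998]
eef_rot: [-180.0, 0.0, 14.9]
contact_force: [-0.5, -0.3, 0.1]
finger_gap: 0.174
grip_force: 0.2
```

```bash
python3 chk.py pics/c3.png
```

```text
flange n 70 z pct [0.117  0.1176 0.1185]
time_s 11.375
tool_pos [ 0.461  -0.0005  0.0998]
eef_rot [-1.799978e+02  6.500000e-03  1.488600e+01]
contact_force [-0.4823  0.7244 -1.4047]
ft_torque [0.0258 0.0252 0.0115]
finger_gap 0.1755
```

Grip contact is now felt (0.2 N) and the cap has not dropped yet. Continuing backwards.

Emit:
drive_tool(plan=[[[0,0,0,0,0,-0.05,-0.65],[0,0,0,0,0,-0.05,-0.65],[0,0,0,0,0,-0.05,-0.65],[0,0,0,0,0,-0.05,-0.65],[0,0,0,0,0,0,-0.65]]])

```text
time_s: 12.0
tool_pos: [0.461, -0.0005, 0.0998]
eef_rot: [-180.0, 0.0, 26.3]
contact_force: [0.3, 0.1, 0.4]
finger_gap: 0.176
grip_force: 0.2
```

```bash
python3 chk.py pics/c3.png
```

```text
flange n 75 z pct [0.1172 0.1178 0.1183]
time_s 12.05
tool_pos [ 0.461  -0.0006  0.0998]
eef_rot [-1.799998e+02 -9.000000e-04  2.630720e+01]
contact_force [-0.3602 -0.2412 -0.696 ]
ft_torque [-0.0241 -0.0017  0.0051]
finger_gap 0.1745
```

View pics/c3.png

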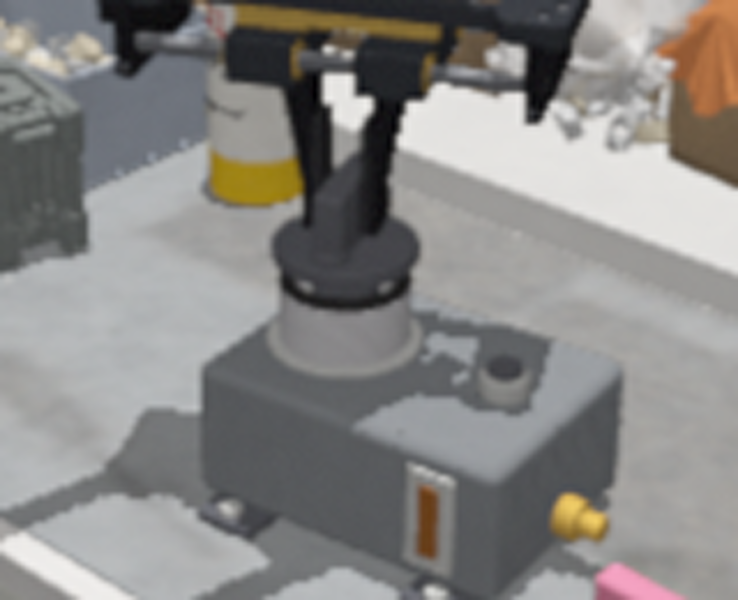

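The cap is turning: the wing now points at (335,210) and has rotated with the fingers. The flange is still high, so I keep turning.

Emit:
drive_tool(plan=[[[0,0,0,0,0,-0.05,-0.65],[0,0,0,0,0,-0.05,-0.65],[0,0,0,0,0,-0.05,-0.65],[0,0,0,0,0,-0.05,-0.65],[0,0,0,0,0,0,-0.65],[0,0,0,0,0,0,-0.65]]])

```text
time_s: 12.8
tool_pos: [0.461, -0.0005, 0.0998]
eef_rot: [-180.0, 0.0, 37.8]
contact_force: [-0.6, -0.5, 0.7]
finger_gap: 0.175
grip_force: 0.2
```

```bash
python3 chk.py
```

```text
flange n 80 z pct [0.1173 0.1177 0.1184]
time_s 12.85
tool_pos [ 0.461  -0.0005  0.0998]
eef_rot [-1.79999e+02 -1.00000e-04  3.77934e+01]
contact_force [ 0.3693 -0.5854 -0.4319]
ft_torque [-0.0084 -0.0502  0.0137]
finger_gap 0.1728
```

Emit:
drive_tool(plan=[[[0,0,0,0,0,-0.05,-0.65],[0,0,0,0,0,-0.05,-0.65],[0,0,0,0,0,-0.05,-0.65],[0,0,0,0,0,-0.05,-0.65],[0,0,0,0,0,0,-0.65],[0,0,0,0,0,0,-0.65]]])

```text
time_s: 13.6
tool_pos: [0.461, -0.0005, 0.0998]
eef_rot: [180.0, -0.0, 49.2]
contact_force: [0.8, 0.7, 0.6]
finger_gap: 0.172
grip_force: 0.0
```

```bash
python3 chk.py
```

```text
flange n 104 z pct [0.1069 0.1082 0.1137]
time_s 13.65
tool_pos [ 0.4611 -0.0006  0.0999]
eef_rot [ 1.799926e+02 -7.200000e-03  4.925940e+01]
contact_force [-0.0202  0.5348  0.5289]
ft_torque [-0.0035 -0.0782  0.0268]
finger_gap 0.1795
```

The cap has dropped: its flange top now reads about 0.108. I will lower the fingers 9 mm to follow it, then turn forwards.

Emit:
drive_tool(plan=[[[0,0,0.3,0,0,0,-0.65],[0,0,0.3,0,0,0,-0.65],[0,0,0.3,0,0,0,-0.65],[0,0,0,0,0,0.06,-0.65],[0,0,0,0,0,0.07,-0.65],[0,0,0,0,0,0.07,-0.65],[0,0,0,0,0,0,-0.65]]])

```text
time_s: 14.52
tool_pos: [0.4608, -0.0005, 0.0906]
eef_rot: [-180.0, 0.0, 37.9]
contact_force: [-0.2, -0.1, -0.6]
finger_gap: 0.177
grip_force: 0.1
```

```bash
python3 chk.py
```

```text
flange n 102 z pct [0.1074 0.1083 0.1126]
time_s 14.575
tool_pos [ 0.4609 -0.0005  0.0906]
eef_rot [-1.799852e+02  1.130000e-02  3.793580e+01]
contact_force [-1.2478 -0.4196 -0.4022]
ft_torque [0.0152 0.049  0.0043]
finger_gap 0.1756
```

Emit:
drive_tool(plan=[[[0,0,0,0,0,0.07,-0.65],[0,0,0,0,0,0.07,-0.65],[0,0,0,0,0,0.07,-0.65],[0,0,0,0,0,0.07,-0.65],[0,0,0,0,0,0.07,-0.65],[0,0,0,0,0,0.07,-0.65],[0,0,0,0,0,0.07,-0.65],[0,0,0,0,0,0,-0.65]]])

```text
time_s: 15.58
tool_pos: [0.4607, -0.0005, 0.0904]
eef_rot: [-180.0, 0.0, 9.9]
contact_force: [1.2, 0.7, -1.7]
finger_gap: 0.172
grip_force: 1.3
```

```bash
python3 chk.py
```

```text
flange n 103 z pct [0.1073 0.1084 0.1138]
time_s 15.625
tool_pos [ 0.4607 -0.0005  0.0905]
eef_rot [-1.799816e+02  3.530000e-02  9.914700e+00]
contact_force [-0.5611  0.3667 -1.9808]
ft_torque [0.069  0.0262 0.0533]
finger_gap 0.176
```

```bash
sed -i '/^print("flange/a a=(d>0)\&(r<31e-3)\&(X[...,0]<.46)\&(X[...,1]<.01); print("hist 98..120mm",np.histogram(X[a][:,2],np.arange(.098,.1205,.001))[0]); w=(d>0)\&(r<28e-3)\&(p.max(2)>48)\&(X[...,2]>.115); W=X[w]; print("wing",w.sum(),np.sort(W[:,2])[-5:].round(4),cv2.minAreaRect((W[:,:2]*1000).astype(np.float32)))' chk.py; python3 chk.py
```

```text
flange n 103 z pct [0.1072 0.1079 0.1126]
hist 98..120mm [ 5  4  3  5  5  7  7 10 30 44 15  5  3 12  5  3  9  3  2  6  5  9]
wing 439 [0.4273 0.4275 0.4282 0.4283 0.4292] ((455.5484619140625, -1.0854873657226562), (46.2463264465332, 52.83757781982422), 18.493467330932617)
time_s 15.675
tool_pos [ 0.4607 -0.0005  0.0906]
eef_rot [-1.799834e+02  3.500000e-02  9.905200e+00]
contact_force [ 0.067   0.2383 -2.6064]
ft_torque [0.0866 0.062  0.0685]
finger_gap 0.1784
```

Emit:
drive_tool(plan=[[[0,0,0,0,0,0.05,-0.65],[0,0,0,0,0,0.05,-0.65],[0,0,0,0,0,0.05,-0.65],[0,0,0,0,0,0,-0.65]]])

```text
time_s: 16.18
tool_pos: [0.4605, -0.0005, 0.0902]
eef_rot: [-180.0, 0.1, 1.3]
contact_force: [0.7, 0.1, -5.8]
finger_gap: 0.174
grip_force: 3.6
```

```bash
python3 chk.py pics/c4.png
```

```text
flange n 94 z pct [0.1068 0.1076 0.113 ]
hist 98..120mm [ 7  1  5  5  4  9  7 15 38 38  9  7  7  4  7  6  3  4  8  4  7 10]
wing 417 [0.4273 0.4273 0.4278 0.4282 0.4285] ((456.41741943359375, -5.9405364990234375), (41.41035079956055, 55.44970703125), 50.73175048828125)
time_s 16.225
tool_pos [ 0.4605 -0.0005  0.0903]
eef_rot [-1.799862e+02  5.620000e-02  1.304300e+00]
contact_force [ 0.3374 -0.5045 -6.5732]
ft_torque [ 0.0686 -0.0876  0.0849]
finger_gap 0.1786
```

View pics/c4.png

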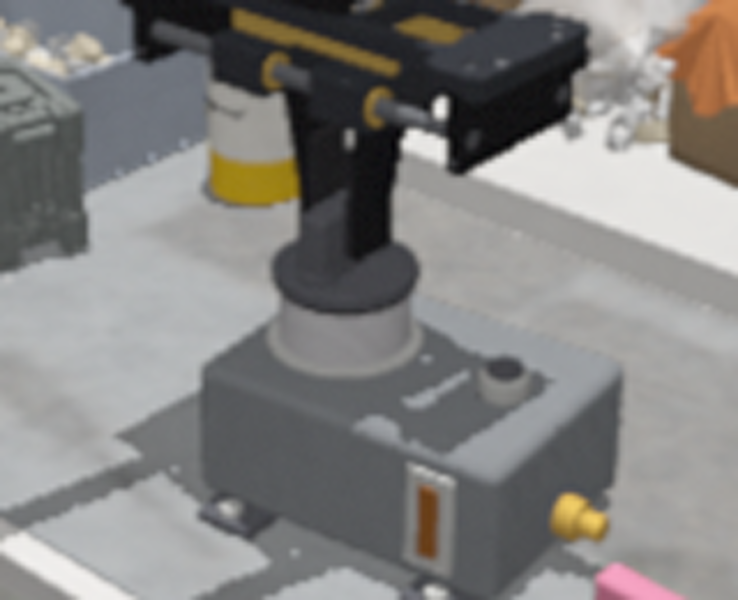

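The flange is down on the seal and the wing has turned with the fingers. The tool feels a 6 N downward drag because the cap is screwing down between the pads, so I will follow it down while turning.

Emit:
drive_tool(plan=[[[0,0,0.08,0,0,0,-0.64],[0,0,0.08,0,0,0,-0.64],[0,0,0.02,0,0,0.04,-0.64],[0,0,0.02,0,0,0.04,-0.64],[0,0,0,0,0,0,-0.64]]])

```text
time_s: 16.85
tool_pos: [0.4617, -0.0006, 0.0895]
eef_rot: [180.0, -0.1, -3.3]
contact_force: [0.4, 0.9, 1.0]
finger_gap: 0.179
grip_force: 1.9
```

```bash
python3 chk.py
```

```text
flange n 99 z pct [0.1062 0.1071 0.1119]
hist 98..120mm [ 8  1  5 10  6 10  7 32 39 18  6  9  6  7  1  8  7  6  5  9  8  4]
wing 417 [0.4262 0.4266 0.4269 0.4272 0.4273] ((456.6264343261719, -5.652469635009766), (42.90816116333008, 55.246219635009766), 49.72751235961914)
time_s 16.9
tool_pos [ 0.4617 -0.0007  0.0894]
eef_rot [ 1.799931e+02 -7.800000e-02 -3.332300e+00]
contact_force [0.7489 0.0595 1.0259]
ft_torque [0.0991 0.0452 0.0243]
finger_gap 0.1763
```

Emit:
drive_tool(plan=[[[0,0,0.02,0,0,0.04,-0.64],[0,0,0.02,0,0,0.04,-0.64],[0,0,0,0,0,0,-0.64]]])

```text
time_s: 17.27
tool_pos: [0.4616, -0.0007, 0.089]
eef_rot: [180.0, -0.1, -7.9]
contact_force: [0.9, -0.1, 1.8]
finger_gap: 0.184
grip_force: 2.0
```

```bash
python3 chk.py
```

```text
flange n 101 z pct [0.1057 0.1067 0.1119]
hist 98..120mm [ 2  4  6 10  5  7 15 38 40 10  5  9  7  4  7  3  4  8  8  8  3  9]
wing 398 [0.4258 0.4259 0.4262 0.4266 0.4282] ((456.89581298828125, -5.390544891357422), (44.100730895996094, 54.72930908203125), 48.36992263793945)
time_s 17.325
tool_pos [ 0.4616 -0.0007  0.089 ]
eef_rot [ 1.799959e+02 -7.950000e-02 -7.895200e+00]
contact_force [0.2074 0.1631 2.7395]
ft_torque [ 0.1402 -0.031   0.0424]
finger_gap 0.1846
```

Emit:
drive_tool(plan=[[[0,0,0.02,0,0,0.04,-0.64],[0,0,0.02,0,0,0.03,-0.64],[0,0,0,0,0,0,-0.64]]])

```text
time_s: 17.7
tool_pos: [0.4616, -0.0007, 0.0885]
eef_rot: [180.0, -0.1, -12.0]
contact_force: [0.9, -0.7, 3.6]
finger_gap: 0.178
grip_force: 2.6
```

```bash
python3 chk.py
```

```text
flange n 102 z pct [0.1054 0.1063 0.1113]
hist 98..120mm [ 6  5  7  6  5  7 27 44 28  5  8  6  8  5  9  4  3  8  7  4  8 12]
wing 407 [0.425  0.4255 0.4262 0.4263 0.4269] ((456.7204284667969, -5.327396392822266), (44.21714782714844, 54.260826110839844), 48.30925750732422)
time_s 17.75
tool_pos [ 0.4616 -0.0007  0.0885]
eef_rot [ 1.799973e+02 -7.300000e-02 -1.193860e+01]
contact_force [ 1.0651 -0.6597  4.4826]
ft_torque [-0.053  -0.1801  0.0469]
finger_gap 0.1805
```

Emit:
drive_tool(plan=[[[0,0,0,0,0,0.03,-0.64],[0,0,0,0,0,0.03,-0.64],[0,0,0,0,0,0,-0.64]]])

```text
time_s: 18.12
tool_pos: [0.4612, -0.0006, 0.0882]
eef_rot: [-180.0, -0.0, -15.5]
contact_force: [0.3, -0.9, 3.9]
finger_gap: 0.179
grip_force: 2.9
```

```bash
python3 chk.py
```

```text
flange n 93 z pct [0.1052 0.1061 0.1123]
hist 98..120mm [ 5  6  4  3  6 11 33 33 22  7  7  8  8  2  5  6  7  4 10  9  7  8]
wing 378 [0.4246 0.4248 0.425  0.4257 0.4268] ((456.5076904296875, -5.552032470703125), (42.844932556152344, 53.8592414855957), 49.05241394042969)
time_s 18.175
tool_pos [ 0.4612 -0.0006  0.0882]
eef_rot [ 1.799991e+02 -2.560000e-02 -1.542490e+01]
contact_force [ 1.9345 -1.1064  3.2926]
ft_torque [-0.0401 -0.1904  0.0669]
finger_gap 0.1806
```

Emit:
drive_tool(plan=[[[0,0,0,0,0,0.03,-0.64],[0,0,0,0,0,0.03,-0.64],[0,0,0,0,0,0,-0.64]]])

```text
time_s: 18.55
tool_pos: [0.4611, -0.0006, 0.0881]
eef_rot: [180.0, -0.0, -18.9]
contact_force: [1.2, 0.2, 4.9]
finger_gap: 0.181
grip_force: 4.7
```

```bash
python3 chk.py
```

```text
flange n 95 z pct [0.1052 0.1067 0.1132]
hist 98..120mm [ 3  4  7  3  4 11 36 41 16  7  9  5  9  3  4  6  7  4  9  9 11  6]
wing 389 [0.4245 0.4251 0.4254 0.4266 0.4267] ((455.76641845703125, -4.235023498535156), (43.715328216552734, 52.78832244873047), 47.66896438598633)
time_s 18.6
tool_pos [ 0.4611 -0.0006  0.0881]
eef_rot [-1.799999e+02 -4.300000e-03 -1.886390e+01]
contact_force [1.0704 0.1032 4.4543]
ft_torque [-0.0404 -0.1513  0.0808]
finger_gap 0.1787
```

Emit:
drive_tool(plan=[[[0,0,0,0,0,0.03,-0.64],[0,0,0,0,0,0.03,-0.64],[0,0,0,0,0,0,-0.64]]])

```text
time_s: 18.98
tool_pos: [0.4612, -0.0006, 0.0881]
eef_rot: [-180.0, -0.0, -22.3]
contact_force: [1.4, 0.3, 4.2]
finger_gap: 0.185
grip_force: 12.6
```

```bash
python3 chk.py
```

```text
flange n 94 z pct [0.105  0.1059 0.1113]
hist 98..120mm [ 6  5  4  7  8 12 37 48 10  6 11  9  5  6  0  9  1 10  7  8  7  9]
wing 401 [0.4247 0.425  0.4255 0.4258 0.426 ] ((456.101806640625, -3.7962989807128906), (45.688236236572266, 52.068138122558594), 49.248050689697266)
time_s 19.025
tool_pos [ 0.4612 -0.0006  0.0881]
eef_rot [ 1.799999e+02 -2.290000e-02 -2.228770e+01]
contact_force [ 1.3839 -0.9635  3.8687]
ft_torque [ 0.0268 -0.2207  0.4312]
finger_gap 0.1866
```

Emit:
drive_tool(plan=[[[0,0,0,0,0,0.03,-0.64],[0,0,0,0,0,0.03,-0.64],[0,0,0,0,0,0,-0.64]]])

```text
time_s: 19.4
tool_pos: [0.4611, -0.0006, 0.0881]
eef_rot: [180.0, -0.0, -25.7]
contact_force: [1.6, -1.1, 4.8]
finger_gap: 0.184
grip_force: 26.0
```

```bash
python3 chk.py
```

```text
flange n 85 z pct [0.1049 0.1064 0.1133]
hist 98..120mm [ 2  9  5  7  6 13 47 36 12  6 10  7  3  4  3 10  3  2 11 10 10  8]
wing 403 [0.425  0.4252 0.4259 0.4263 0.4266] ((456.6190490722656, -2.8788795471191406), (47.47831726074219, 52.43421173095703), 47.981868743896484)
time_s 19.45
tool_pos [ 0.4611 -0.0006  0.0881]
eef_rot [ 1.799939e+02 -1.320000e-02 -2.571800e+01]
contact_force [ 1.5641 -0.6679  5.2779]
ft_torque [-0.0893 -0.241   0.8007]
finger_gap 0.1869
```

The torque reached 0.80 N m in the second of those steps. I should have checked between the two, because 0.43 was already firm. Backing off to about 0.5, holding briefly, then relaxing.

Emit:
drive_tool(plan=[[[0,0,0,0,0,-0.05,-0.64],[0,0,0,0,0,0,-0.64],[0,0,0,0,0,0,-0.64]]])

```text
time_s: 19.82
tool_pos: [0.4611, -0.0006, 0.0881]
eef_rot: [-180.0, -0.0, -22.9]
contact_force: [1.5, -0.6, 5.3]
finger_gap: 0.183
grip_force: 13.6
```

```bash
python3 chk.py
```

```text
flange n 81 z pct [0.1051 0.106  0.1114]
hist 98..120mm [ 4  4  7  7  5 13 34 45 16  6  6 10  5  5  3  3  6  9  7  8  7  9]
wing 402 [0.4246 0.4246 0.4247 0.4256 0.4256] ((456.2292785644531, -3.723236083984375), (45.1396369934082, 51.952781677246094), 50.01831817626953)
time_s 19.875
tool_pos [ 0.4611 -0.0006  0.0881]
eef_rot [-1.799915e+02 -3.800000e-03 -2.293030e+01]
contact_force [ 2.0777 -0.7783  5.5705]
ft_torque [-0.0606 -0.2673  0.3484]
finger_gap 0.1827
```

Emit:
drive_tool(plan=[[[0,0,0,0,0,0.02,-0.64],[0,0,0,0,0,0,-0.64],[0,0,0,0,0,0,-0.64]]])

```text
time_s: 20.25
tool_pos: [0.4611, -0.0006, 0.0881]
eef_rot: [-180.0, -0.0, -24.1]
contact_force: [1.3, -0.1, 4.3]
finger_gap: 0.188
grip_force: 19.4
```

```bash
python3 st.py
```

```text
time_s 20.25
tool_pos [ 0.4611 -0.0006  0.0881]
eef_rot [-1.799979e+02 -8.000000e-03 -2.405170e+01]
contact_force [ 1.2904 -0.1403  4.2776]
ft_torque [-0.0861 -0.3088  0.5236]
finger_gap 0.1875
grip_force 19.407
joint_pos [ -9.8864  -3.9451 117.1838   0.      66.753  104.1653]
```

It held firm at 0.52 N m. Now relax, open and rise.

Emit:
drive_tool(plan=[[[0,0,0,0,0,-0.06,-0.64],[0,0,0,0,0,0,-0.55],[0,0,0,0,0,0,-0.4],[0,0,0,0,0,0,-0.2],[0,0,0,0,0,0,0],[0,0,0,0,0,0,0],[0,0,-1,0,0,0,0],[0,0,-2,0,0,0,0]]])

```text
time_s: 21.25
tool_pos: [0.4604, -0.0004, 0.1182]
eef_rot: [180.0, 0.1, -20.6]
contact_force: [0.5, -0.8, -0.9]
finger_gap: 0.499
grip_force: 0.0
```

Emit:
drive_tool(plan=[[[0,0,-3,0,0,0,0],[0,0,-3,0,0,0,0],[0,0,-3,0,0,0,0],[0,0,-2,0,0,0,0],[0,0,0,0,0,0,0],[0,0,0,0,0,0,0]]])

```text
time_s: 22.0
tool_pos: [0.4606, -0.0005, 0.2274]
eef_rot: [180.0, 0.0, -20.6]
contact_force: [-0.6, -0.0, -0.1]
finger_gap: 0.504
grip_force: 0.0
```

```bash
python3 chk.py pics/end.png
```

```text
flange n 90 z pct [0.1053 0.1066 0.1125]
hist 98..120mm [ 5  5  3  6  4  7 22 57 22  9 10  3  8  7  7  9  5  5  7  6  8  2]
wing 481 [0.4361 0.4406 0.4433 0.4443 0.4464] ((458.4682922363281, -2.1363143920898438), (50.70486068725586, 52.748653411865234), 14.320972442626953)
time_s 22.05
tool_pos [ 4.603e-01 -4.000e-04  2.270e-01]
eef_rot [ 1.799817e+02  9.670000e-02 -2.058130e+01]
contact_force [-0.1908  0.283  -0.9509]
ft_torque [0.0793 0.0533 0.0097]
finger_gap 0.5023
```

View pics/end.png

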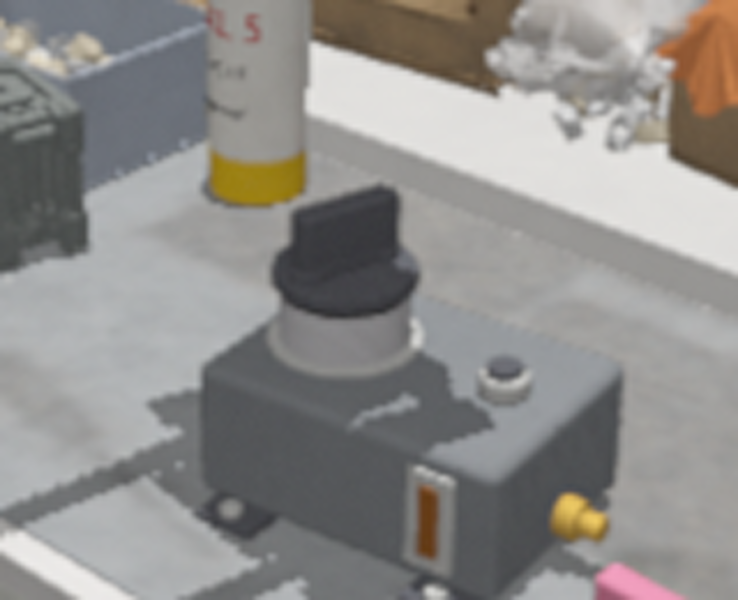

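Final view: the cap is down and level with the fingers clear, and the spray can and housing are undisturbed. I will check the seated height once with the wrist camera against the same reading at the start (wing 0.1494, flange 0.1190 when the cap was at 111 mm).

Run:
```python
from cell import arm
import numpy as np
for _ in range(3):
    i=arm.camera_info("wrist"); p,d=arm.camera("wrist")
    K,R,t=i["camera_matrix"],i["R"],i["t"]
    v,u=np.indices(d.shape); a=(u-K[0,2])/K[0,0]; b=(v-K[1,2])/K[1,1]; r=np.hypot(a,b)+1e-9
    k=np.tan(np.minimum(r,1.4))/r
    X=(np.stack([a*k*d,b*k*d,d],-1)-t)@R; z=X[...,2]
    ok=(d>0)&(r<1.35)&(np.hypot(X[...,0]-.462,X[...,1])<.03)
    for lo,hi in((.130,.144),(.100,.112)):
        m=ok&(z>lo)&(z<hi); q=X[m]; c=np.linalg.lstsq(np.c_[q[:,:2]-[.462,0],np.ones(len(q))],q[:,2],rcond=None)[0]
        print(m.sum(),"mean",z[m].mean().round(5),"med",np.median(z[m]).round(5),"tilt",c[:2].round(3))
```

```text
697 mean 0.13736 med 0.13758 tilt [-0.01   0.019]
1661 mean 0.10702 med 0.10697 tilt [ 0.006 -0.001]
698 mean 0.13733 med 0.13757 tilt [-0.01   0.023]
1666 mean 0.10698 med 0.10691 tilt [ 0.008 -0.   ]
697 mean 0.13735 med 0.13756 tilt [-0.013  0.022]
1666 mean 0.10699 med 0.10693 tilt [ 0.006 -0.001]
```

The cap has gone down exactly 12 mm (to 99.0 mm) and is level. Handing in.

```bash
python3 -c "
from cell import arm
print(arm.sign_off())"
```

```text
the job is handed in; nothing more can be done
None
```

The cap dropped into its thread, was screwed home 12 mm down (about 99.0 mm, level), brought up firmly against its end stop and released, then handed in; but the turning torque briefly reached 0.80 N m, over your 0.7 forcing limit, before I backed off to 0.52, and sign-off gave no verdict on whether that counts as forcing the thread.

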